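# Weigh a workshop kit on the bench scale

## Robot

A 6-joint arm with a two-finger parallel gripper is mounted at the origin on the work surface; the furniture and walls round the work are solid. World frame = base frame: x ahead of the robot, y to its left, z up, the work surface at z = 0. Lengths are in mm, angles in rad, forces in N, time in s.
With the tool pointing down it reaches from about 375 to 900 mm from the base axis. Payload 3.1 kg.
Tool frame: the origin (TCP) lies on the centre line of the jaws, within the pads' length; the fingertips stand 22 mm ahead of it and the grasp point (between the pads) lies 3 mm ahead of it; z points along the fingers, y is the line along which they close (so a half turn about z gives the same grasp; the last joint's range is limited). The gripper opens to 87 mm and grips with 3 to 60 N. Pads are 19 mm wide; open, the fingers measure 117 mm over their backs; the gripper's body (75 mm by 190 mm) begins 51 mm behind the grasp point.
Start: joints at [-1.367, 0.527, 1.433, -0, 1.181, -0.178], TCP at [232.89, -579.964, 214.348] pointing down, gripper open.
Joint ranges: [-3.08, 3.08], [-0.75, 2.2], [0.22, 2.44], [-1.43, 4.57], [0, 2.65], [-2.85, 2.85]. Speed limits (rad/s): [2.79, 2.79, 3.14, 3.14, 3.14, 3.14].

## Interface

Orientations are given as a unit quaternion [x, y, z, w].
In Python, from bench import arm, kin, imaging, readout gives the robot as it stands. Calls block until the motion is done:
- arm.goto(position, orientation): joint-space move of the TCP to a pose.
- arm.move_straight(position, rot=None, feed=150, stop_force=None): straight line of the TCP; rot=None keeps the orientation; feed is the mean speed in mm/s. With stop_force (N) it stops when the force on the tool has changed by that much, and returns True; else False.
- arm.goto_joints(angles): joint-space move.
- arm.open_gripper() and arm.close(): open the fingers fully, or close them until they stop; the grip force is fixed at half the most.
- arm.dwell(seconds).
- kin.solve_ik(position, orientation): joint angles nearest the present ones, or None.
- imaging.grab_frame(name): name is "scene" or "side" or "wrist"; returns a dict with "frame" (384x512x3 uint8, red, green, blue), "mtx" (3x3 intrinsics, pixels), "R" (3x3) and "t" (3): a world point X has camera coordinates R X + t. Camera axes: x right, y down, z forward; pixel columns grow to the right and rows downward; lengths in mm; the calibration is good to about 2 mm. A picture is of the moment at which its call begins. There is no depth.
A pose or a line that the arm cannot do raises arm.IKError and nothing moves.
- arm.close_job(): hands the job in; it is judged then, once.
Readings, each from a call of its own:
- readout.read_time_s(): time.
- readout.read_joint_pos(): joint angles.
- readout.read_qvel(): joint speeds.
- readout.read_joint_torque(): joint torques, N m.
- readout.read_eef_pos(): TCP position.
- readout.read_tcp_rot(): TCP orientation.
- readout.read_force(): force on the tool from outside, world axes, zero at the start.
- readout.read_torque(): the same for the moment, N m.
- readout.read_finger_gap(): opening from 0.0 (shut) to 1.0 (fully open).
- readout.read_grasp_force(): force on a finger pad.
Only numpy, scipy, OpenCV 4.12 (cv2) and the standard library are available. Lean on these libraries where they do the work, as an engineer would, in place of code of your own. Each camera call takes 0.05 s, during which the arm holds its last target. There are 200 camera calls.

## Task

Slide the battery pack onto the shoe at the left end of the bench scale until the detent clicks and it is fully home, then set the empty aluminium tray flat in the middle of the weighing pan, its long sides along the scale's long sides, let go of it and press the round tare key. Then put every felt marker and spring clamp on the table into the tray (three or four of them) and, with all of them in, press the bar-shaped record key to store the weight. Never press tare with parts in the tray.

Things in the scene. Friction and masses are not known exactly. Their poses are not given: they have to be found in the camera images.
- scale: White bench scale, 146 mm deep (x) and 291 mm long (y), fixed to the table. Origin on the table under the middle of the steel pan; x points away from the robot, y to its left. Pan 150 (x) x 172 (y) mm, top 45 mm above the table; key panel at the right end (y -137 to -89 mm, top 39 mm); battery shoe at the left end (y 88 to 154 mm).
- pan_top (a point): Centre of the top of the steel pan; axes as the scale's.
- shoe_start (a point): Point on the open floor of the battery shoe, 15 mm above the table, 70 mm in front (-x) of shoe_home: a pack lowered here with its x along the shoe stands clear of the lips. Axes as the scale's.
- shoe_home (a point): Where the centre of the pack's underside lies when it is fully home, 15 mm above the table; axes as the scale's. The pack is pushed along +x from the open near end (2 to 4 N past the detent). From 29 mm before to 32 mm beyond this point side walls 50 mm apart, flared at the mouth, carry lips 40 mm apart, 8.5 to 14 mm above the floor. A 7 mm high stop lies 27 mm beyond.
- detent (a joint): Sprung steel bump in the shoe floor at shoe_home, metres pressed down: 0 is up (standing 2.5 mm out of the floor), about 0.0025 while the pack's foot is over it; it springs back to 0 into the pack's groove when the pack is home (play about 1 mm).
- battery: Black battery pack, 0.2 kg, 50 mm tall, loose, standing upright. Origin at the centre of its underside, z up, x along the sliding direction. Foot 52 (x) x 46 (y) x 7 mm with a 16 mm wide groove across its middle; above it the body, 52 (x) x 34 (y) mm, from 7 to 50 mm. The same either way round.
- tray: Empty open aluminium tray, 116 (x) x 166 (y) x 40 mm, walls 8 mm thick, inside 100 x 150 mm, 0.22 kg; can be lifted by pinching a wall. Origin at the centre of its underside, z up, floor about 8 mm thick.
- tare_key_top (a point): Centre of the top of the round black tare key (24 mm across) on the key panel, beside the middle of the pan; pressed straight down.
- tare_key (a joint): Travel of the tare key, m: 0 up, 0.006 fully down at 5 N; springs back. Counts as pressed beyond 0.004.
- record_key_top (a point): Centre of the top of the bar-shaped black record key (14 x 36 mm) at the far end of the key panel, 48 mm beyond the tare key; pressed straight down.
- record_key (a joint): Travel of the record key, m: 0 up, 0.006 fully down at about 5 N; springs back. Counts as pressed beyond 0.004.
- marker_a: Felt marker lying on its side, 16 mm wide, 17 mm tall, 136 mm long along its y; origin at the centre of its underside. May be absent.
- marker_c: Felt marker lying on its side, 16 mm wide, 17 mm tall, 136 mm long along its y; origin at the centre of its underside. May be absent.
- spring_clamp_a: Spring clamp lying flat, 40 mm wide (x), 111 mm long (y: handles +y, jaws -y), 18 mm tall (24 at the pivot); narrower towards the jaws; rigid here, can be gripped across its width at its middle. Origin at the centre of its underside. May be absent.
- spring_clamp_b: Spring clamp lying flat, 40 mm wide (x), 111 mm long (y: handles +y, jaws -y), 18 mm tall (24 at the pivot); narrower towards the jaws; rigid here, can be gripped across its width at its middle. Origin at the centre of its underside. May be absent.
There are look-alikes about, which are no part of the job. Of the things that look like the spring_clamp_b, the larger one is meant.

How it is judged:
By the outcome, as a careful person would: the job done as asked, in the order asked, and still so for the second after the job is handed in, with the robot touching nothing.
Of marker_a, marker_c, spring_clamp_a, spring_clamp_b only 3 to 4 are there at a start; the rules pass over those that are not, and their reading is None.
At some moment in a run one of marker_a, marker_c, spring_clamp_a, spring_clamp_b may be knocked a few centimetres aside while the robot is not near it.
It also fails if it takes over 210 s, if anything falls off the work surface, if the arm or the gripper's body presses on something with over 40 N, if the wrist force passes 120 N, or if a joint passes its speed limit or range.

## Working session

There is one attempt and no reset: what is moved stays moved. The work goes in short steps, each a Python script; the robot and the scene stay as the last script left them, time stands still between calls to the robot, and variables do not carry over. Pictures are saved under pics/ and viewed, at most 14 in all, crops included, and the job is handed in when it is done.

```bash
ls; mkdir -p pics
python3 - <<'E'
from bench import arm,kin,imaging,readout
import cv2,numpy as np,pickle
d={n:imaging.grab_frame(n) for n in("scene","side","wrist")}
pickle.dump(d,open('f0.pkl','wb'))
for n in d:
    f=d[n]; print(n,f['mtx'].tolist(),(-f['R'].T@f['t']).round(0),f['R'][2].round(2))
for n in("scene","side"):
    cv2.imwrite(f'pics/{n}0.png',cv2.resize(d[n]['frame'][...,::-1],(800,600),interpolation=cv2.INTER_CUBIC))
print(readout.read_time_s(),readout.read_tcp_rot())
E
```

```text
pics
scene [[467.810299285306, 0.0, 262.5133564942141], [0.0, 467.810299285306, 189.50298965710329], [0.0, 0.0, 1.0]] [-166.  752. 1151.] [ 0.37 -0.55 -0.75]
side [[378.67205779144894, 0.0, 260.68622931229186], [0.0, 378.67205779144894, 190.67302367204672], [0.0, 0.0, 1.0]] [  296. -1006.   474.] [ 0.06  0.92 -0.38]
wrist [[340.8804575955076, 0.0, 252.39574664226348], [0.0, 340.8804575955076, 187.56979968115698], [0.0, 0.0, 1.0]] [ 302. -553.  384.] [-0.25 -0.1  -0.96]
0.15 [ 9.81832526e-01  1.89747731e-01  2.00064276e-06 -8.30326910e-04]
```

View pics/scene0.png

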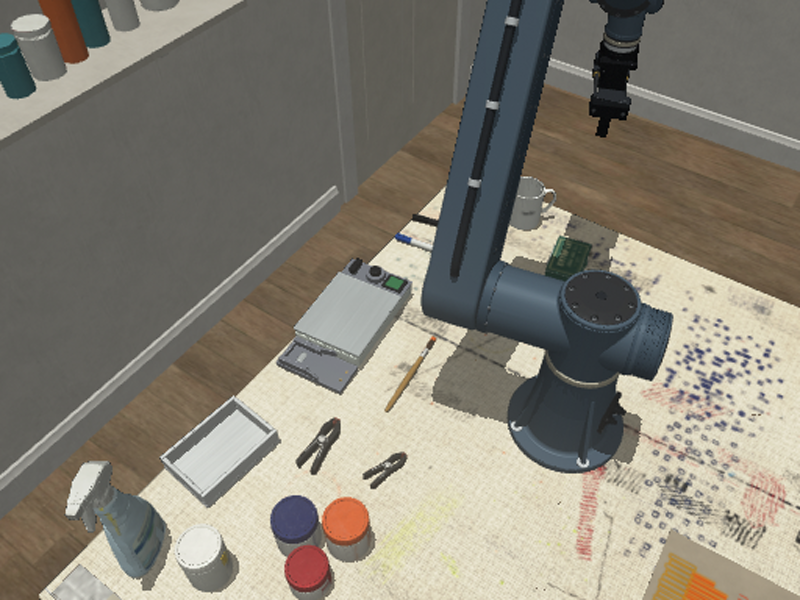

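View pics/side0.png

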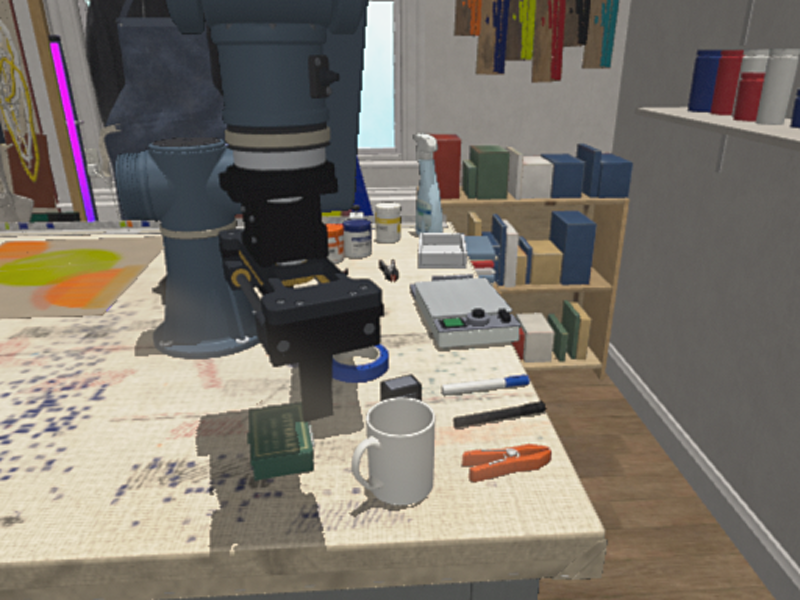

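Scene picture: scale at (350,310) with its shoe near (318,365), tray at (220,450), a large dark clamp at (320,445), a small dark clamp at (385,468) and a brush at (410,375). Side picture: battery at (400,388), white/blue marker at (485,384), black marker at (500,414) and orange clamp at (507,460).

```bash
cat > h.py <<'E'
from bench import arm,kin,imaging,readout
import cv2,numpy as np,pickle
from scipy.spatial.transform import Rotation as Ro
def ray(f,px,z):
    """pixels (native) -> world points on plane z"""
    px=np.atleast_2d(np.asarray(px,float)); c=-f['R'].T@f['t']
    d=np.c_[px,np.ones(len(px))]@np.linalg.inv(f['mtx']).T@f['R']
    return c+d*((z-c[2])/d[:,2])[:,None]
def proj(f,X):
    p=(np.atleast_2d(X)@f['R'].T+f['t'])@f['mtx'].T
    return p[:,:2]/p[:,2:]
def down(a):
    """tool down, closing line (tool y) at world angle a (rad)"""
    y=np.array([np.cos(a),np.sin(a),0]);z=np.array([0,0,-1.])
    return Ro.from_matrix(np.c_[np.cross(y,z),y,z]).as_quat()
def save(name,f,crop=None,k=1.5625):
    im=f['frame'][...,::-1]
    if crop: x0,y0,x1,y1=crop; im=im[y0:y1,x0:x1]
    cv2.imwrite(f'pics/{name}.png',cv2.resize(im,None,fx=k,fy=k,interpolation=cv2.INTER_CUBIC))
E
python3 - <<'E'
from h import *
d=pickle.load(open('f0.pkl','rb'))
s=.64
for n,l in {'scene':[('tray c',220,440,40),('clampB',320,445,15),('small',385,468,12),('pan far-l',338,268,45),('pan r',405,300,45),('pan bl',295,330,45),('pan br',362,360,45),('shoe',318,365,15),('tare',375,271,40),('rec',355,266,40)],
 'side':[('batt',400,382,50),('mkw',485,384,9),('mkb',500,414,9),('clA',507,460,10),('wr e1',443,390,8),('wr e2',528,381,8),('b1',455,422,8),('b2',545,407,8),('mug',400,410,90),('tape',360,362,0),('tare',478,313,40)]}.items():
    for a,x,y,z in l: print(n,a,ray(d[n],[x*s,y*s],z).round(0)[0])
# wrist view rel. tool
f=d['wrist'];R=Ro.from_quat(readout.read_tcp_rot()).as_matrix();p=readout.read_eef_pos()
print('cam in tool',R.T@(-f['R'].T@f['t']-p),'axis',R.T@f['R'][2])
save('wr0',f)
save('sidecrop',d['side'],(225,220,375,320),5)
E
```

```text
scene tray c [469. 393.  40.]
scene clampB [331. 294.  15.]
scene small [212. 265.  12.]
scene pan far-l [550. -44.  45.]
scene pan r [384. -49.  45.]
scene pan bl [517. 135.  45.]
scene pan br [366. 120.  45.]
scene shoe [443. 160.  15.]
scene tare [484. -84.  40.]
scene rec [527. -72.  40.]
side batt [ 330. -290.   50.]
side mkw [ 462. -235.    9.]
side mkb [ 468. -317.    9.]
side clA [ 455. -418.   10.]
side wr e1 [ 397. -246.    8.]
side wr e2 [ 530. -229.    8.]
side b1 [ 403. -330.    8.]
side b2 [ 536. -302.    8.]
side mug [ 324. -421.   90.]
side tape [ 272. -136.    0.]
side tare [484. -41.  40.]
cam in tool [  74.35876183    1.02354324 -169.99315515] axis [-0.2696421  -0.00160974  0.96295926]
```

View pics/sidecrop.png

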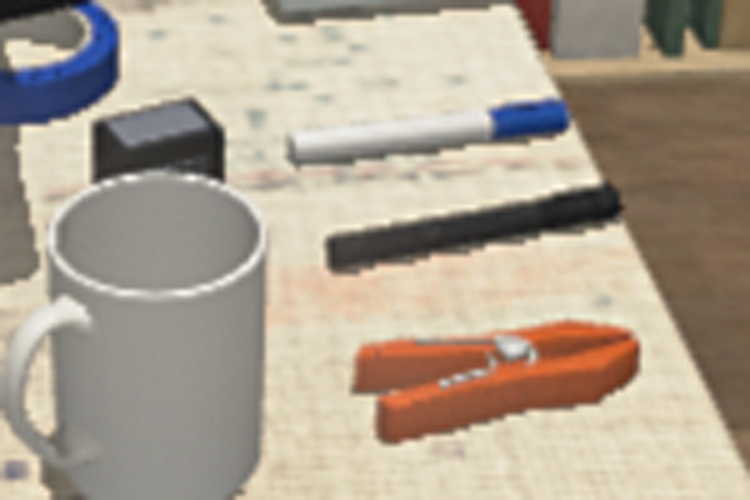

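Side crop: both markers are genuine, white/blue at (430,130) and black at (470,230). The orange clamp is at (500,375) and the battery at (160,135). Next, wrist-camera views of each area.

Run:
```python
from h import *
d={}
for n,p in {'R':(470,-320,270),'M':(490,60,300),'L':(440,330,270)}.items():
    arm.goto(p,down(-np.pi/2)); d[n]=imaging.grab_frame('wrist'); print(n,readout.read_time_s(),readout.read_joint_pos())
    save('w'+n,d[n])
pickle.dump(d,open('f1.pkl','wb'))
```

```text
R 1.5333 [-7.95901969e-01  3.90825395e-01  1.50869841e+00 -4.39303381e-04
  1.24221096e+00  7.76194957e-01]
M 3.0083 [-1.06957352e-01  2.48790199e-01  1.63912287e+00 -4.15252971e-04
  1.25353907e+00  1.46562382e+00]
L 4.125 [ 4.37842160e-01  3.62955124e-01  1.55353830e+00 -7.05284441e-04
  1.22476448e+00  2.01072874e+00]
```

```bash
cd pics; python3 -c "
import cv2
print([cv2.imread(f'w{n}.png').shape for n in 'RML'])"
```

```text
[(600, 800, 3), (600, 800, 3), (600, 800, 3)]
```

View pics/wR.png

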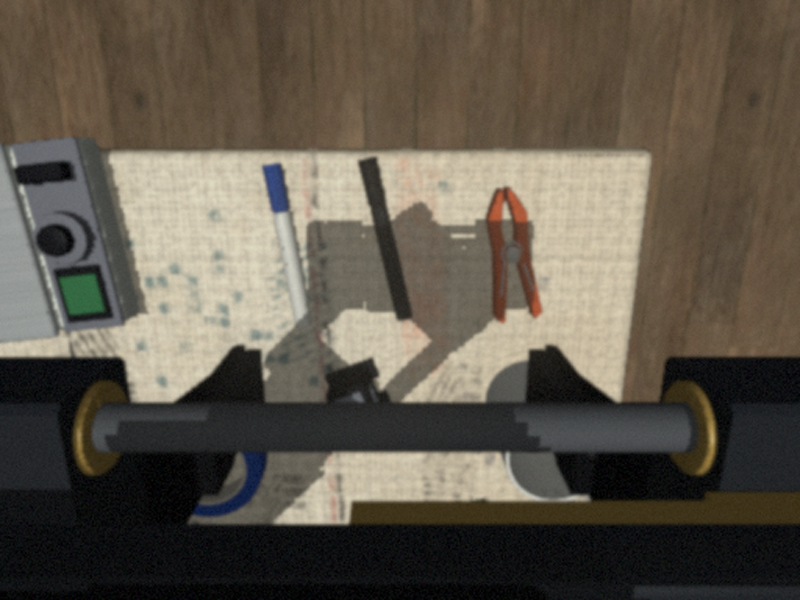

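View pics/wM.png

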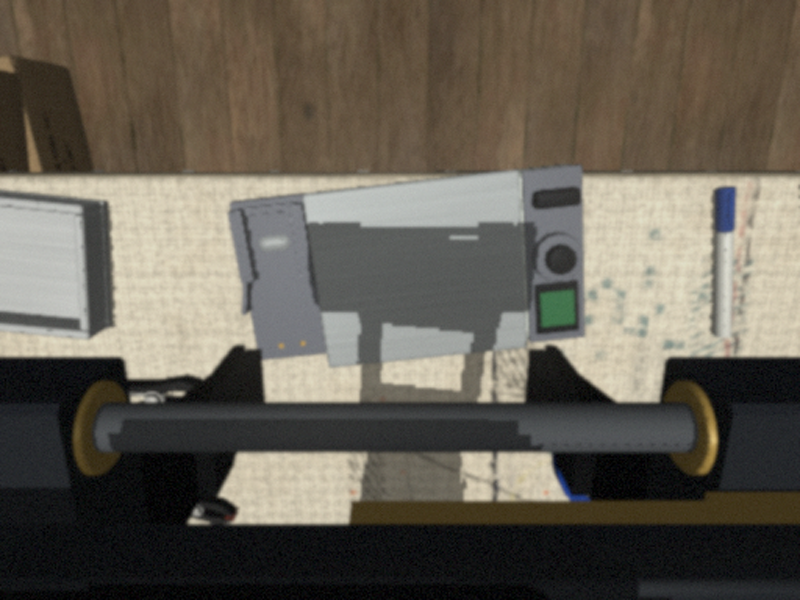

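View pics/wL.png

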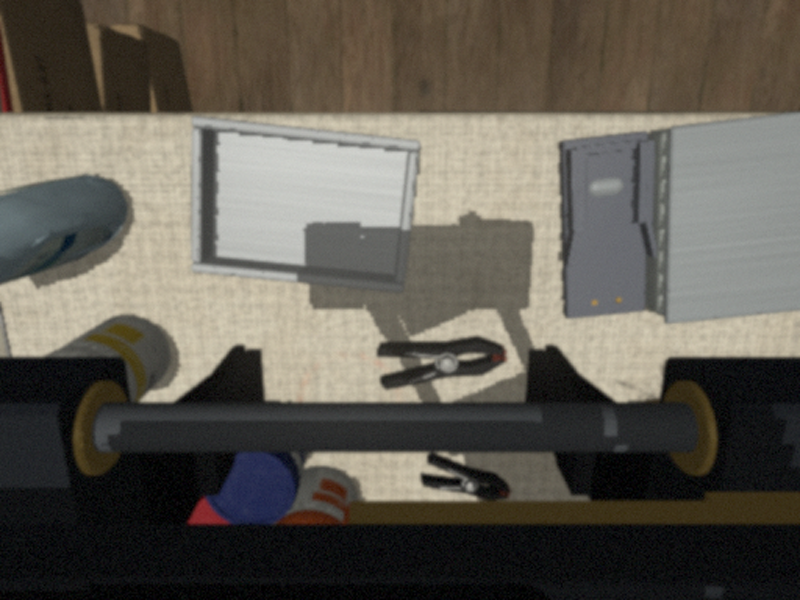

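wR: white marker at (285,240), black marker at (385,238) and orange clamp at (513,255). The battery is partly hidden at (355,380). wM: pan corners at about (305,193), (520,170), (527,345), (330,367), with tare at (560,260), record at (556,197) and the detent at (273,242). wL: tray corners at (193,118), (420,143), (403,290), (192,272).

The dark clamps are the one at (445,362) and the one at (465,478). I'll compute their lengths and take a closer look at the battery and this pair.

Run:
```python
from h import *
d=pickle.load(open('f1.pkl','rb'))
def P(v,z,*pts): return ray(d[v],np.array(pts)*.64,z)[:,:2].round(1)
pan=P('M',45,(305,194),(520,170),(527,345),(331,367)); print('pan',pan.tolist(),pan.mean(0),[np.degrees(np.arctan2(*(pan[i]-pan[j])[::-1])) for i,j in((0,1),(3,2),(0,3),(1,2))])
print('tare,rec',P('M',42,(561,260),(556,197)).tolist(),'R',P('R',42,(54,240),(44,172)).tolist())
print('detent',P('M',17,(273,242)).tolist(),P('L',17,(605,186)).tolist())
t=P('L',40,(193,118),(420,142),(403,290),(192,272));print('tray',t.tolist(),t.mean(0),[np.linalg.norm(t[i]-t[i-1]) for i in range(4)])
print('white',P('R',10,(273,165),(298,318)).tolist(),P('M',10,(725,188),(724,337)).tolist())
print('black',P('R',10,(369,158),(404,318)).tolist())
print('orange handles/jaws/piv',P('R',12,(521,318),(507,188),(513,254)).tolist())
print('dark handles/jaws/piv',P('L',12,(381,365),(504,355),(447,364)).tolist())
print('dark small',P('L',12,(427,468),(507,492),(468,483)).tolist())
arm.goto((390,130,330),down(-np.pi/2)) 
f=imaging.grab_frame('wrist');save('wC',f)
arm.goto((410,-290,260),down(np.radians(-45)))
g=imaging.grab_frame('wrist');save('wB',g)
pickle.dump([f,g],open('f2.pkl','wb'))
cv2.imwrite('pics/wBL.png',np.hstack([cv2.resize(d['L']['frame'][200:330,210:340,::-1],(400,400)),cv2.resize(g['frame'][:280,110:390,::-1],(400,400))]))
```

```text
pan [[527.2, 129.0], [545.4, -39.2], [400.0, -54.3], [379.9, 113.4]] [463.125  37.225] [np.float64(96.17563512927306), np.float64(96.83468992234697), np.float64(6.045449785621015), np.float64(5.928995432268444)]
tare,rec [[473.2, -78.0], [524.3, -69.8]] R [[474.4, -64.1], [524.5, -65.5]]
detent [[483.9, 163.1]] [[483.6, 164.1]]
tray [[533.4, 472.4], [516.7, 310.0], [405.8, 321.9], [420.4, 484.8]] [469.075 397.275] [np.float64(113.67831807341275), np.float64(163.25639344295215), np.float64(111.53663075420562), np.float64(163.55295778432136)]
white [[528.2, -225.8], [401.7, -239.2]] [[528.6, -222.3], [394.0, -243.8]]
black [[533.5, -301.3], [401.7, -329.3]]
orange handles/jaws/piv [[402.3, -428.1], [510.5, -410.2], [457.4, -418.1]]
dark handles/jaws/piv [[330.7, 340.3], [339.9, 234.1], [331.6, 283.1]]
dark small [[228.4, 298.8], [202.8, 223.8], [212.5, 260.6]]
```

View pics/wBL.png

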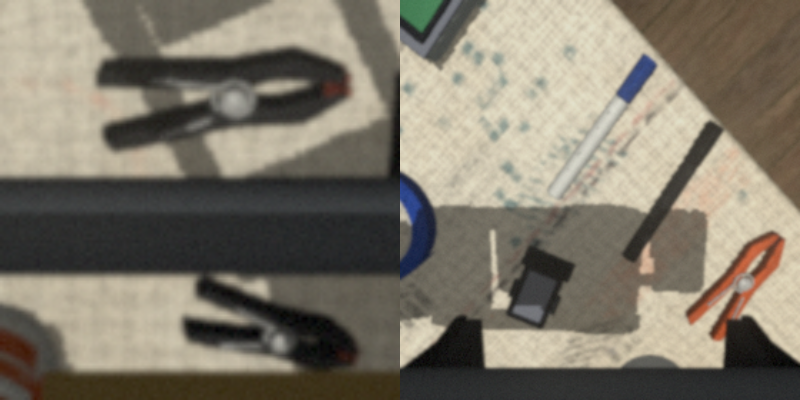

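The right-hand half shows the battery top face at about (533,297). The left half confirms the upper dark clamp, about 107 mm long, is the larger; the other is about 79 mm. Next, a battery crop for its corners.

Run:
```python
from h import *
f,g=pickle.load(open('f2.pkl','rb'))
save('wBat',g,(170,160,250,240),7)
```

```text
(no output)
```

View pics/wBat.png

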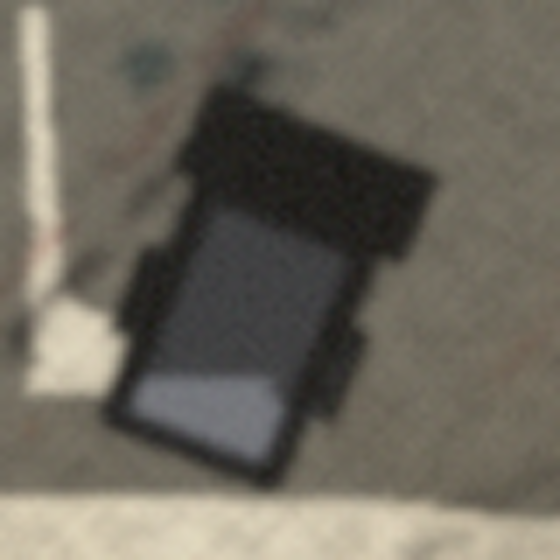

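The crop shows top-face corners at about (105,415), (270,485), (372,260), (205,190), and the foot's far edge from (215,90) to (437,180). Next, pick up the battery and look at it held.

Run:
```python
from h import *
f,g=pickle.load(open('f2.pkl','rb'))
c=lambda *p:np.array(p)/7+[170,160]
t=ray(g,c((105,415),(270,485),(372,260),(205,190)),50)[:,:2]
print(t.round(1),[np.linalg.norm(t[i]-t[i-1]).round(1) for i in range(4)])
ft=ray(g,c((215,90),(437,180)),3)[:,:2]; print('foot',ft.round(1))
ctr=t.mean(0); v=(t[2]-t[1])+(t[3]-t[0]); a=np.arctan2(v[1],v[0])
w=ft[1]-ft[0];print('angles',np.degrees(a),np.degrees(np.arctan2(w[1],w[0])),'ctr',ctr, 'foot-derived ctr',ft.mean(0)-26*np.array([np.cos(a),np.sin(a)]))
for aa in (a,a+np.pi,a-np.pi):
  for p in ((*ctr,100),):
    q=kin.solve_ik(p,down(aa)); print(np.degrees(aa),None if q is None else np.round(q,2))
A=np.radians(6.3)
for aa in (A,A+np.pi,A-np.pi):
    q=kin.solve_ik((410,160,80),down(aa)); print(np.degrees(aa),None if q is None else np.round(q,2))
```

```text
[[ 303.8 -283.4]
 [ 314.3 -311.9]
 [ 355.9 -296.4]
 [ 345.  -268.5]] [np.float64(43.8), np.float64(30.4), np.float64(44.3), np.float64(29.9)]
foot [[ 345.7 -260.7]
 [ 362.3 -301.4]]
angles 20.2104178549381 -67.8412914474748 ctr [ 329.76864604 -290.07664935] foot-derived ctr [ 329.59992494 -290.04668525]
20.2104178549381 [-0.98  0.49  2.   -0.    0.66 -1.33]
200.2104178549381 [-0.98  0.49  2.   -0.    0.66  1.81]
-159.7895821450619 [-0.98  0.49  2.   -0.    0.66  1.81]
6.3 [ 0.12  0.53  2.01 -0.    0.6   0.01]
186.29999999999998 None
-173.70000000000002 None
```

Run:
```python
from h import *
f=pickle.load(open('f1.pkl','rb'))['L'];
b=f['frame'][75:215,345:445,::-1]
g=pickle.load(open('f1.pkl','rb'))['M']
c=g['frame'][115:255,135:235,::-1]
cv2.imwrite('pics/shoe.png',np.hstack([cv2.resize(x,None,fx=4,fy=4,interpolation=cv2.INTER_CUBIC) for x in (b,c)]))
p=(329.7,-290.0);a=np.radians(21)
arm.goto((*p,110),down(a)); arm.move_straight((*p,36)); arm.close(); print(readout.read_finger_gap()*87,readout.read_grasp_force())
arm.move_straight((*p,150)); print(readout.read_finger_gap()*87,readout.read_force(),readout.read_time_s())
```

```text
51.43813595766727 29.99786764383316
51.519619367095096 [ 0.55472867 -0.17496503 -2.64896658] 10.0917
```

View pics/shoe.png

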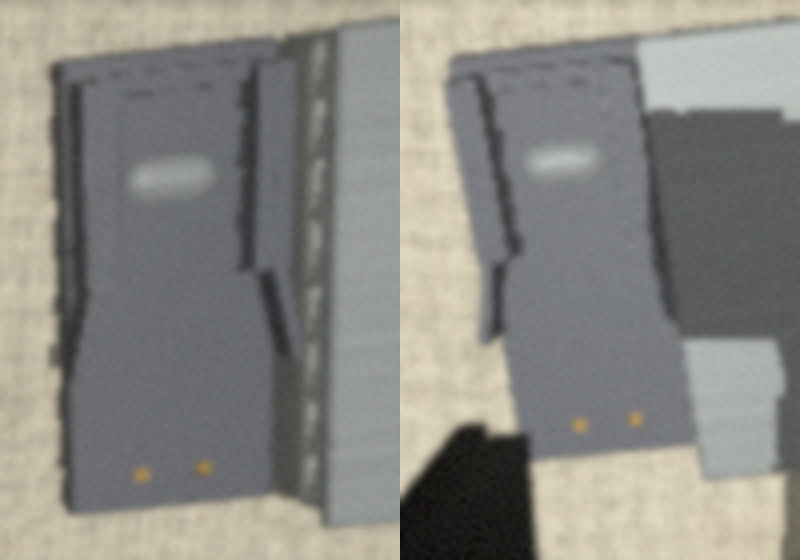

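Shoe crops: left half has the detent at (172,178), contacts at (142,474) and (205,467), and the right lip edge from (247,75) to (245,265). Right half has the detent at (562,161), contacts at (580,426) and (636,419), and the left lip edge from (490,80) to (518,250).

Run:
```python
from h import *
d=pickle.load(open('f1.pkl','rb'))
o=np.array([463.1,37.2]);A=np.radians(6.3);X=np.array([np.cos(A),np.sin(A)]);Y=np.array([-X[1],X[0]])
def L(v,z,*p):
    p=np.array(p,float); off=[345,75] if v=='L' else [135-100,115]
    w=ray(d[v],p/4+off,z)[:,:2]-o; return np.c_[w@X,w@Y].round(1).tolist()
for v,P in {'L':[(172,178),(142,474),(205,467)],'M':[(562,161),(580,426),(636,419)]}.items():
    print(v,'det',L(v,17.5,P[0]),'dots',L(v,15,*P[1:]))
print('right lip L',L('L',29,(247,75),(245,265)),'left lip M',L('M',29,(490,80),(518,250)))
```

```text
L det [[33.7, 123.1]] dots [[-60.8, 132.2], [-60.7, 111.8]]
M det [[34.0, 121.8]] dots [[-61.5, 132.4], [-61.1, 112.1]]
right lip L [[62.2, 105.6], [6.6, 105.7]] left lip M [[64.4, 137.4], [7.8, 138.6]]
```

```bash
cat >> h.py <<'E'
o=np.array([463.1,37.2]);A=np.radians(6.3);X=np.array([np.cos(A),np.sin(A)]);Y=np.array([-X[1],X[0]])
W=lambda x,y,z:(*(o+x*X+y*Y),z)
st=lambda:(np.round(((lambda p:(p[:2]-o)@X)(readout.read_eef_pos()),(lambda p:(p[:2]-o)@Y)(readout.read_eef_pos()),readout.read_eef_pos()[2]),1),np.round(readout.read_force(),1),round(readout.read_finger_gap()*87,1),round(readout.read_time_s(),1))
E
python3 - <<'E'
from h import *
arm.goto(W(-36,122,130),down(A)); print(st())
arm.move_straight(W(-36,122,56)); print(arm.move_straight(W(-36,122,50.5),feed=15,stop_force=4),st())
z=readout.read_eef_pos()[2]+.3
arm.move_straight(W(-36,122,z),feed=20)
print(arm.move_straight(W(0,122,z),feed=40,stop_force=12),st())
for x in (10,20,28,34,38):
    h=arm.move_straight(W(x,122,z),feed=25,stop_force=14); print(h,st())
    if h: break
E
```

```text
(array([-35.6, 121.4, 129.9]), array([-0.3, -0.3, -3. ]), 51.2, 11.8)
True (array([-35.4, 122. ,  51.1]), array([0.5, 0.2, 5.2]), 51.2, 12.8)
True (array([-35.7, 122. ,  51.3]), array([-1.4, -0.3,  4.7]), 51.1, 13.4)
True (array([-35.4, 122. ,  51.5]), array([0.1, 0.4, 4.6]), 51.4, 14.0)
```

Run:
```python
from h import *
z=readout.read_eef_pos()[2]+.7
print(arm.move_straight(W(-35.5,122,z),feed=10),st())
for x in (-30,-25,-15,-5,5):
    h=arm.move_straight(W(x,122,z),feed=20,stop_force=20); print(h,st())
    if h: break
```

```text
False (array([-35.6, 122. ,  52. ]), array([-0.6, -0.4, -2.2]), 51.1, 14.2)
False (array([-29.8, 122. ,  52.1]), array([ 0.1, -0.5, -3.1]), 51.0, 14.7)
False (array([-24.8, 122. ,  52.2]), array([-0.4,  0.2, -2.5]), 51.3, 15.1)
False (array([-15.1, 122. ,  52.2]), array([-0.8,  0. , -2.7]), 51.2, 15.7)
False (array([ -5.1, 122. ,  52.2]), array([-0.2, -0.2, -2.7]), 51.2, 16.4)
False (array([  5. , 122. ,  52.2]), array([ 0.6, -0. , -0.7]), 51.4, 17.0)
```

Run:
```python
from h import *
z=readout.read_eef_pos()[2]-.3
for x in (10,15,20,25,29,32,34,36,38):
    h=arm.move_straight(W(x,122,z),feed=20,stop_force=20); print(h,st())
    if h: break
```

```text
False (array([ 11.1, 122. ,  52.1]), array([ 0.6,  0.1, -1.6]), 51.2, 17.4)
False (array([ 15.6, 122. ,  52. ]), array([-0.7,  0.3, -2.2]), 51.5, 17.8)
False (array([ 20.6, 122. ,  52. ]), array([ 0.5, -0.7, -1.2]), 51.3, 18.2)
False (array([ 25.6, 122. ,  52. ]), array([ 0.5, -0.9, -1.1]), 51.3, 18.6)
False (array([ 29.8, 122. ,  52. ]), array([ 1.5,  0.2, -1.7]), 51.5, 19.0)
False (array([ 32. , 122. ,  51.8]), array([-0.4, -0.2, -2.2]), 51.3, 19.3)
False (array([ 34.2, 122. ,  51.9]), array([-0.4,  0.5, -1.7]), 51.3, 19.5)
False (array([ 34.7, 122.1,  51.8]), array([-1.7,  0.8, -0.8]), 51.6, 19.8)
False (array([ 35. , 122.1,  51.8]), array([-5. , -0.8,  1.8]), 52.0, 20.0)
```

Run:
```python
from h import *
z=readout.read_eef_pos()[2]
arm.move_straight(W(42,122,z-.3),feed=20,stop_force=9); print(st())
arm.open_gripper(); print(st())
p=readout.read_eef_pos(); arm.move_straight((p[0],p[1],180)); print(st())
b=np.radians(-5.6);tx=np.array([np.cos(b),np.sin(b)])
n=np.array([469.07,397.3])-54*tx
for q in ((*n,34),(*n,150)): print(kin.solve_ik(q,down(b)))
for q in (W(-54,0,79),W(-54,0,200)): print(kin.solve_ik(q,down(A)))
arm.goto((*n,110),down(b)); 
s=imaging.grab_frame('scene'); pickle.dump(s,open('s1.pkl','wb')); save('s1',s,(100,140,260,340),4) if 0 else save('s1',s,(160,180,260,260),6)
print(arm.move_straight((*n,34),feed=80,stop_force=15),st())
arm.close(); print(st())
```

```text
(array([ 35. , 122.1,  51.8]), array([0.6, 0.2, 3.8]), 51.3, 20.2)
(array([ 32.6, 122.2,  50.7]), array([-0.3,  0.3, -0.5]), 86.8, 21.1)
(array([ 31.9, 122.2, 179.3]), array([ 0.5, -0.4, -0.8]), 87.1, 22.1)
[ 5.76697674e-01  7.24048903e-01  1.68219121e+00 -4.44089210e-16
  7.35352542e-01  6.74436112e-01]
[ 5.76697674e-01  5.46807569e-01  1.61423338e+00 -4.44089210e-16
  9.80551707e-01  6.74436112e-01]
[-1.97491462e-01  5.13187897e-01  2.08047485e+00 -4.44089210e-16
  5.47929906e-01 -3.07447205e-01]
[-1.97491462e-01  2.63358253e-01  1.95900408e+00 -4.44089210e-16
  9.19230326e-01 -3.07447205e-01]
False (array([ -7. , 368.7,  34.4]), array([0.9, 0.2, 0. ]), 87.0, 24.3)
(array([ -7.4, 368.4,  34. ]), array([ 0. , -0.1,  0.1]), 0.6, 25.8)
```

View pics/s1.png

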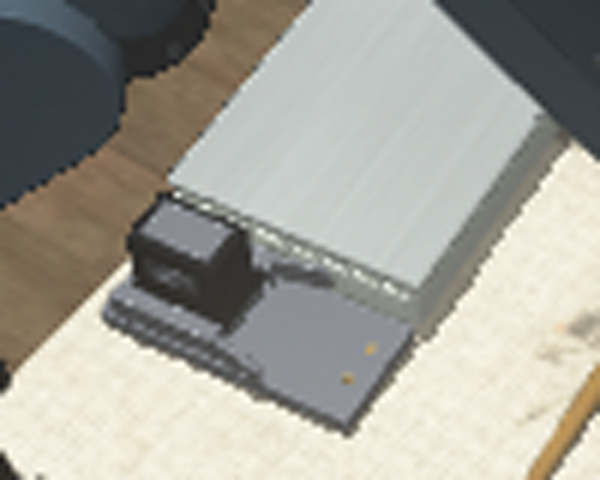

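The pack appears seated at (190,255). The tray grasp missed, with the gap at about 0, so I'll look.

Run:
```python
from h import *
s=imaging.grab_frame('scene'); w=imaging.grab_frame('wrist'); pickle.dump([s,w],open('s2.pkl','wb'))
cv2.imwrite('pics/s2.png',np.hstack([cv2.resize(s['frame'][170:350,50:230,::-1],(400,400)),cv2.resize(w['frame'][...,::-1],(400,400))]))
print(st(), readout.read_grasp_force())
s1=pickle.load(open('s1.pkl','rb'))
for n,x in(('home',34.5),('-3',31.5)):
    c=[W(x+i,122+j,65) for i,j in((-26,-17),(-26,17),(26,17),(26,-17))]
    print(n,((proj(s1,c)-[160,180])*6).round(0).tolist())
```

```text
(array([ -7.4, 368.4,  34. ]), array([-0.9, -0.2, -0.2]), 0.7, 25.9) 0.0
home [[248.0, 222.0], [210.0, 271.0], [120.0, 231.0], [159.0, 184.0]]
-3 [[253.0, 224.0], [215.0, 273.0], [125.0, 234.0], [164.0, 186.0]]
```

View pics/s2.png

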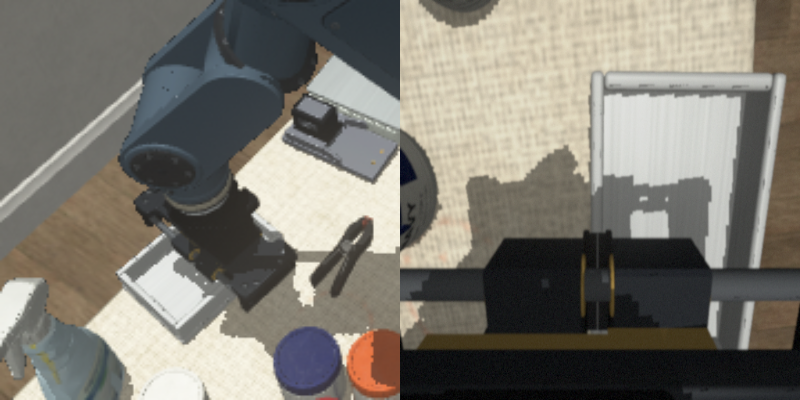

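Run:
```python
from h import *
p=readout.read_eef_pos(); arm.move_straight((p[0],p[1],60),feed=80); print(st())
w=imaging.grab_frame('wrist'); pickle.dump(w,open('s3.pkl','wb'))
im=cv2.resize(w['frame'][...,::-1],(800,600)); 
s=imaging.grab_frame('scene')
cv2.imwrite('pics/s3.png',np.hstack([cv2.resize(s['frame'][170:350,50:230,::-1],(400,400)),cv2.resize(w['frame'][:300,120:420,::-1],(400,400))]))
```

```text
(array([ -7. , 368.6,  60.8]), array([ 0.6,  0. , -0.3]), 0.0, 26.4)
```

View pics/s3.png

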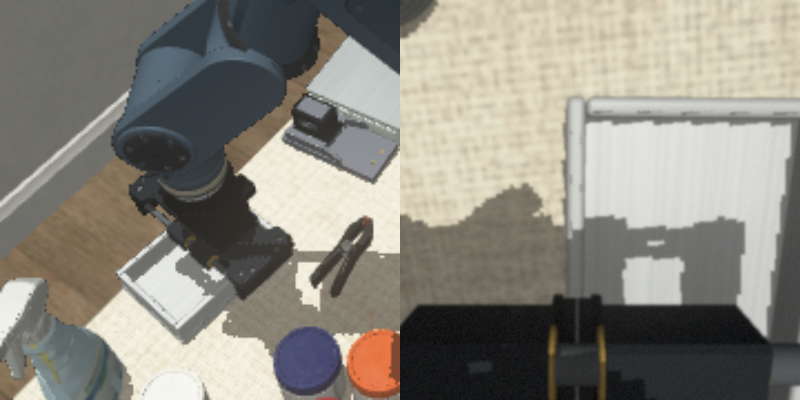

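Run:
```python
from h import *
p=readout.read_eef_pos(); arm.move_straight((p[0],p[1],80),feed=80)
print('down',arm.move_straight((p[0],p[1],40),feed=25,stop_force=4),st())
w=imaging.grab_frame('wrist')['frame'].astype(int)
r=w[150]; print('row150 wall cols',[(c,r[c].tolist()) for c in range(236,270,2)])
```

```text
down False (array([ -7.4, 368.4,  40.2]), array([-0.3, -0.4,  0.4]), 0.7, 28.6)
row150 wall cols [(236, [218, 207, 182]), (238, [212, 202, 178]), (240, [214, 203, 180]), (242, [208, 197, 175]), (244, [148, 145, 128]), (246, [152, 153, 151]), (248, [182, 184, 177]), (250, [200, 201, 196]), (252, [204, 205, 199]), (254, [205, 205, 201]), (256, [184, 184, 180]), (258, [159, 160, 156]), (260, [177, 179, 175]), (262, [218, 220, 214]), (264, [218, 220, 216]), (266, [219, 220, 217]), (268, [212, 215, 209])]
```

Run:
```python
from h import *
p=readout.read_eef_pos()
print('down',arm.move_straight((p[0],p[1],22),feed=20,stop_force=4),st())
p=readout.read_eef_pos()
arm.move_straight((p[0],p[1],34),feed=30)
for s in (1,):
  print('x+',arm.move_straight((p[0]+30,p[1]-3,34),feed=30,stop_force=3),st())
np.save('q.npy',imaging.grab_frame('wrist')['frame'])
```

```text
down True (array([ -7.4, 368.4,  32.3]), array([-0.2,  0.3,  5.2]), 0.4, 29.2)
x+ False (array([ 21.7, 362.1,  34. ]), array([ 0.4, -0.7, -0.4]), 0.4, 30.6)
```

Run:
```python
from h import *
w=np.load('q.npy')
s=imaging.grab_frame('side');c=imaging.grab_frame('scene')
R=lambda im,s:cv2.resize(im[...,::-1],s,interpolation=cv2.INTER_CUBIC)
p=readout.read_eef_pos()
print(proj(s,p),proj(c,p))
top=np.hstack([R(w[0:288,60:444],(400,300)),R(s['frame'][120:210,220:340],(400,300))])
u,v=map(int,proj(c,p)[0])
bot=np.hstack([R(c['frame'][v-45:v+45,u-60:u+60],(400,300)),R(c['frame'][170:350,0:240],(400,300))])
cv2.imwrite('pics/m.png',np.vstack([top,bot]))
```

```text
[[276.16084631 156.1538101 ]] [[146.17928285 289.00065969]]
```

View pics/m.png

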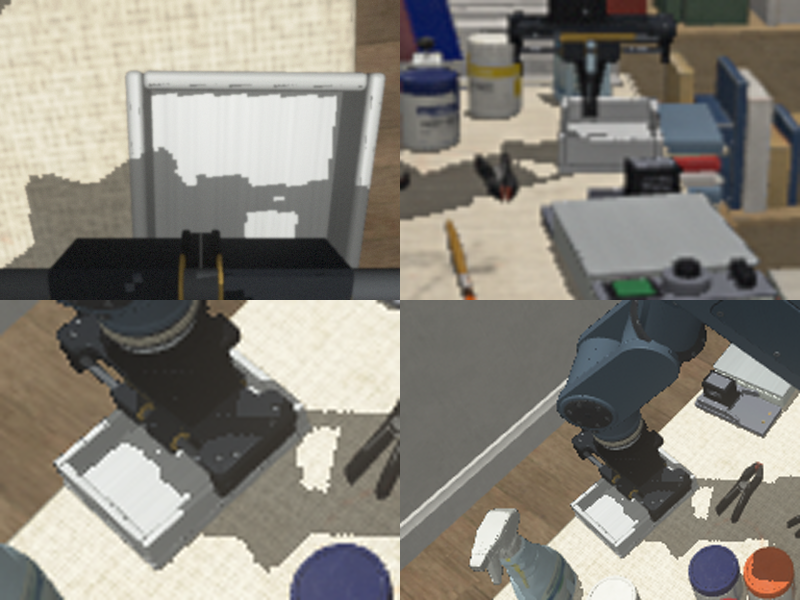

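The montage shows the closed fingers standing inside the tray and the near wall at (135,180) in the wrist tile. Next, probe the wall by contact.

Run:
```python
from h import *
p=readout.read_eef_pos();print(p,st())
print('x-',arm.move_straight((p[0]-60,p[1]+6,34),feed=30,stop_force=3),readout.read_eef_pos(),st())
w=imaging.grab_frame('wrist')['frame'].astype(int);print(w[150,200:300:4,0])
```

```text
[445.04709145 399.58965201  34.00401325] (array([ 21.8, 362.2,  34. ]), array([0.1, 0.4, 0. ]), 0.6, 30.8)
x- False [385.23450685 405.59642534  34.00055712] (array([-37. , 374.7,  34. ]), array([-0. , -0.3, -0.6]), 0.6, 32.9)
[127 126 120 121 124 160 224 227 224 218 201 224 219 223 216 207 209 202
 221 227 215 207 204 187  95]
```

Run:
```python
from h import *
p=readout.read_eef_pos()
print(arm.move_straight((p[0]-5,p[1],15),feed=30,stop_force=4),st())
print(arm.move_straight((p[0]-5,p[1],-14),feed=15,stop_force=4),st())
p=readout.read_eef_pos();arm.move_straight((p[0],p[1],60));print(st())
```

```text
False (array([-41.8, 375.3,  15. ]), array([ 0.7,  0.4, -0.2]), 0.5, 33.8)
True (array([-42. , 375.3,  -7.7]), array([-0.2, -0.1,  4.5]), 0.5, 35.1)
(array([-42.3, 375.1,  59.7]), array([-0.1,  0.4, -0.5]), 0.5, 35.8)
```

The fingertips are really at TCP z + 8 mm, so the tool is 30 mm "short" of its description. I'll correct for that, push the pack home lower down, then grasp the tray.

Run:
```python
from h import *
arm.goto(W(-30,122,120),down(A)); arm.move_straight(W(-30,122,24))
print(st()); 
print(arm.move_straight(W(2,122,24),feed=25,stop_force=12),st())
p=readout.read_eef_pos(); arm.move_straight(W(-30,122,24)); arm.move_straight(W(-30,122,120)); arm.open_gripper()
b=np.radians(-5.6);tx=np.array([np.cos(b),np.sin(b)])
n=np.array([469.07,397.3])-54*tx
arm.goto((*n,80),down(b)); print(arm.move_straight((*n,6),feed=60,stop_force=8),st())
arm.close(); print(st(),readout.read_grasp_force())
arm.move_straight((*n,60),feed=60); print(st())
```

```text
(array([-29.8, 122.5,  24.1]), array([ 0.2,  0.9, -0.8]), 0.2, 37.6)
True (array([ -4.5, 122.1,  23.6]), array([-0.6,  0.4,  0.3]), 0.6, 38.8)
False (array([ -7.1, 368.6,   6.4]), array([-0.1, -0.3, -0.8]), 86.8, 43.8)
(array([ -7.5, 368.4,   6. ]), array([-0.5, -0.6,  1.5]), 7.7, 45.0) 29.995097843930125
(array([ -7.7, 368.2,  59.7]), array([-1.4, -0.3, -2.1]), 7.9, 46.0)
```

Run:
```python
from h import *
p=readout.read_eef_pos(); arm.move_straight((p[0],p[1],150))
arm.goto(W(-54,0,150),down(A)); print(st())
arm.move_straight(W(-54,0,60),feed=80)
print(arm.move_straight(W(-54,0,49),feed=15,stop_force=3),st())
arm.open_gripper(); print(st())
p=readout.read_eef_pos(); arm.move_straight((p[0],p[1],180)); 
arm.goto(W(20,0,330),down(A-np.pi/2)); f=imaging.grab_frame('wrist'); s=imaging.grab_frame('scene')
pickle.dump([f,s],open('t.pkl','wb')); print(st())
# tray check: bright-edge contours
R=lambda im,s:cv2.resize(im[...,::-1],s,interpolation=cv2.INTER_CUBIC)
cv2.imwrite('pics/t.png',np.hstack([R(f['frame'][:300,80:430],(467,400)),R(s['frame'][150:270,160:260],(333,400))]))
for nm,c in(('tray rim',[W(i*58,j*83,85) for i,j in((1,1),(1,-1),(-1,-1),(-1,1))]),('batt top',[W(34+i*26,122+j*17,65) for i,j in((1,1),(1,-1),(-1,-1),(-1,1))])):
    print(nm,((proj(f,c)-[80,0])*1.333).round(0).tolist(),((proj(s,c)-[160,150])*3.333+[467,0]).round(0).tolist())
```

```text
(array([-53.6,   0.3, 149.9]), array([ 0.4, -0.4, -2.4]), 7.8, 48.2)
True (array([-54. ,  -0. ,  50.9]), array([ 0.3, -0.6,  4.3]), 7.7, 50.0)
(array([-54.6,   0.2,  50.6]), array([-0. , -0.1, -0.5]), 86.7, 51.5)
(array([1.950e+01, 1.000e-01, 3.292e+02]), array([0.3, 0.2, 0. ]), 86.8, 54.0)
tray rim [[137.0, 164.0], [322.0, 164.0], [315.0, 285.0], [144.0, 285.0]] [[569.0, 172.0], [666.0, 55.0], [772.0, 96.0], [681.0, 220.0]]
batt top [[82.0, 160.0], [118.0, 160.0], [122.0, 214.0], [87.0, 214.0]] [[534.0, 229.0], [556.0, 202.0], [605.0, 224.0], [584.0, 251.0]]
```

View pics/t.png

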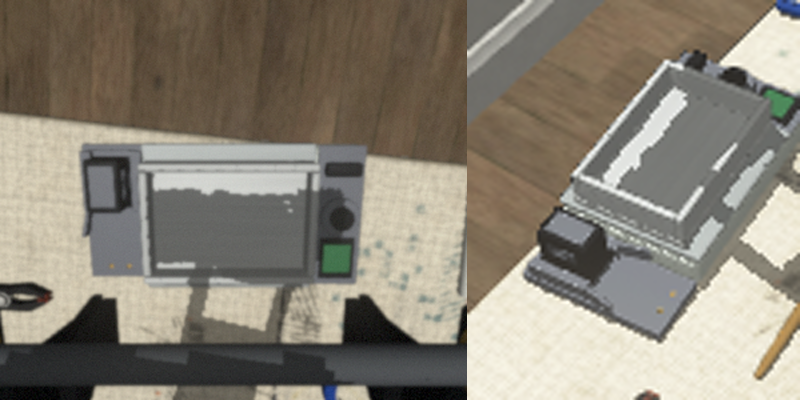

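The wrist tile shows the tray flat and centred on the pan, with rim corners at (140,165), (318,165), (313,283), (146,281) against predicted (137,164), (322,164), (315,285), (144,285). The pack is home at about (105,187). Tare is at (342,217) and record at (343,170). Now press tare.

Run:
```python
from h import *
f,s=pickle.load(open('t.pkl','rb'))
for n,px in(('tare',(342,217)),('rec',(343,170))):
    w=ray(f,np.array(px)/1.333+[80,0],44)[0,:2]-o; print(n,w@X,w@Y)
arm.close()
arm.goto(W(-1,-114,130),down(A)); arm.move_straight(W(-1,-114,50),feed=100)
print(arm.move_straight(W(-1,-114,20),feed=15,stop_force=8),st())
arm.move_straight(W(-1,-114,130)); print(st())
```

```text
tare 0.9141278590064967 -114.39806734667424
rec 48.332706170743926 -112.18222912407508
True (array([  -1.2, -113.8,   47.2]), array([-1.2,  0.2,  6.2]), 0.4, 58.7)
(array([  -1.1, -114. ,  129.5]), array([ 1. ,  0.6, -0.5]), 0.7, 59.4)
```

Run:
```python
from h import *
arm.move_straight(W(0,-114,62),feed=120)
for z in np.arange(58,42,-1.5):
    h=arm.move_straight(W(0,-114,z),feed=20,stop_force=9); print(z,h,readout.read_eef_pos()[2].round(1),readout.read_force().round(1))
    if h or readout.read_force()[2]>10: break
arm.move_straight(W(0,-114,130)); print(st())
```

```text
58.0 False 58.3 [-0.1  0.4 -0.6]
56.5 False 56.5 [-0.3  0.7 -0.6]
55.0 False 54.9 [-0.5  0.1 -0.1]
53.5 False 53.4 [0.3 0.  0.3]
52.0 False 52.1 [-0.4  0.4  2.2]
50.5 False 50.6 [0.6 0.4 3.5]
49.0 False 49.0 [-0.1  0.4  3.2]
47.5 False 47.5 [-0.7  0.2  4.2]
46.0 False 47.0 [-1.8  1.3 13.8]
(array([  -0.5, -113.7,  129.3]), array([-0.4, -0.6,  0.1]), 0.6, 63.2)
```

Tare is pressed: full 6 mm travel and bottomed out. Now the parts, checking each one for displacement by image difference before reaching for it.

```bash
cat >> h.py <<'E'
POSE={'R':(470,-320,270),'L':(440,330,270)}
ITEMS={'white':('R',(461.3,-233),9.1),'black':('R',(467.6,-315.3),12.),'orange':('R',(456.4,-419.1),9.4),'dark':('L',(335.3,287.2),-85.)}
def check(view):
    """look again from the first pose; per item mean image change in its own box"""
    arm.goto(POSE[view],down(-np.pi/2)); f=imaging.grab_frame('wrist')
    old=pickle.load(open('f1.pkl','rb'))[view]; pickle.dump(f,open(f'chk{view}.pkl','wb'))
    D=np.abs(f['frame'].astype(int)-old['frame']).mean(2)
    for n,(v,c,a) in ITEMS.items():
        if v==view:
            u=np.array([np.cos(np.radians(a)),np.sin(np.radians(a))]);p=proj(f,[(*(np.array(c)+k*u),10) for k in range(-60,61,10)]).astype(int)
            p=p[p[:,1]<215]; print(n,'diff',D[p[:,1],p[:,0]].mean().round(1))
def pick(c,ang,z):
    a=np.radians(ang)-np.pi/2 if ang>-45 else np.radians(ang)+np.pi/2
    arm.goto((*c,80),down(a)); print('hit',arm.move_straight((*c,z),feed=70,stop_force=7))
    arm.close(); print(st(),readout.read_grasp_force().round(1)); arm.move_straight((*c,130)); print('lifted',st()[2])
def drop(x,y=0,z=82):
    arm.goto(W(x,y,140),down(A)); arm.move_straight(W(x,y,z),feed=80); g=st()[2]; arm.open_gripper(); print('dropped',g,st()); arm.move_straight(W(x,y,150))
E
python3 - <<'E'
from h import *
arm.open_gripper(); check('R')
pick(*ITEMS['white'][1:],-2)
E
```

```text
white diff 8.2
black diff 4.2
orange diff 19.8
hit FalseTraceback (most recent call last):
  File "<stdin>", line 3, in <module>
  File "h.py", line 37, in pick
    arm.close(); print(st(),readout.read_grasp_force().round(1)); arm.move_straight((*c,130)); print('lifted',st()[2])
                            ^^^^^^^^^^^^^^^^^^^^^^^^^^^^^^^^
AttributeError: 'float' object has no attribute 'round'
```

```bash
sed -i 's/readout.read_grasp_force().round(1)/readout.read_grasp_force()/' h.py
python3 - <<'E'
from h import *
print(st()); p=readout.read_eef_pos(); arm.move_straight((p[0],p[1],130)); print(st())
def om(f):
    h=cv2.cvtColor(f['frame'],cv2.COLOR_RGB2HSV); m=cv2.inRange(h,(0,150,60),(14,255,255)); m[:,:200]=0; m[240:]=0
    n,l,s,c=cv2.connectedComponentsWithStats(m); ys,xs=np.nonzero(m); r=cv2.minAreaRect(np.c_[xs,ys].astype(np.float32))
    return len(xs),ray(f,r[0],10)[0].round(1),ray(f,cv2.boxPoints(r),10)[:,:2].round(1).tolist()
print(om(pickle.load(open('f1.pkl','rb'))['R'])); print(om(pickle.load(open('chkR.pkl','rb'))))
drop(-40); check('R')
pick(*ITEMS['black'][1:],-2)
E
```

```text
(array([ -31.4, -268.4,   -2. ]), array([-0.7,  0.9,  0. ]), 15.1, 69.3)
(array([ -32. , -267.9,  129.4]), array([0.5, 0.1, 0. ]), 15.7, 70.3)
(374, array([ 456.9, -415.4,   10. ]), [[504.8, -388.2], [509.7, -422.6], [405.9, -444.3], [400.3, -407.7]])
(389, array([ 456.8, -415.3,   10. ]), [[504.7, -388.3], [509.6, -421.7], [405.8, -444.0], [400.2, -408.5]])
dropped 15.6 (array([-40.,  -0.,  82.]), array([ 0. ,  0.3, -0.6]), 86.9, 73.5)
white diff 38.1
black diff 2.9
orange diff 21.0
hit False
(array([ -34.2, -350.9,   -2. ]), array([-0.1, -0.2,  0.2]), 15.2, 78.8) 29.98350352048874
lifted 15.1
```

Run:
```python
from h import *
drop(-19); check('R')
pick((456.8,-417),9.6,-3)
drop(28); 
check('L')
def dm(f):
    g=f['frame'].max(2); m=np.uint8(g<60)*255; m[:200]=0; m[252:]=0; m[:,:180]=0;m[:,340:]=0
    ys,xs=np.nonzero(m); return len(xs),ray(f,(xs.mean(),ys.mean()),10)[0].round(1)
print(dm(pickle.load(open('f1.pkl','rb'))['L']),dm(pickle.load(open('chkL.pkl','rb'))))
```

```text
dropped 15.2 (array([-19.,   0.,  82.]), array([ 0.3, -0.4,  0. ]), 87.0, 83.4)
white diff 36.9
black diff 85.1
orange diff 20.5
hit False
(array([ -56.1, -450.7,   -3. ]), array([1.3, 0.1, 0.5]), 30.3, 88.6) 29.851374523277627
lifted 30.3
dropped 30.5 (array([28., -0., 82.]), array([ 0.4, -0.5, -0.5]), 87.1, 93.4)
dark diff nan
(1004, array([336. , 284.9,  10. ])) (1007, array([335.8, 284.2,  10. ]))h.py:33: RuntimeWarning: Mean of empty slice.
  p=p[p[:,1]<215]; print(n,'diff',D[p[:,1],p[:,0]].mean().round(1))
  ret = ret.dtype.type(ret / rcount)
```

Run:
```python
from h import *
pick(*ITEMS['dark'][1:],-3)
drop(-24)
arm.goto(W(20,0,330),down(A-np.pi/2)); f=imaging.grab_frame('wrist'); pickle.dump(f,open('e.pkl','wb')); print(st())
# rectify the tray plane (rim height 85 -> inside floor 53): colour masks in local mm
h=cv2.cvtColor(f['frame'],cv2.COLOR_RGB2HSV)
def rep(n,m,z):
    ys,xs=np.nonzero(m); k=(ys<240); w=ray(f,np.c_[xs[k],ys[k]],z)[:,:2]-o; l=np.c_[w@X,w@Y]; l=l[(abs(l[:,1])<100)&(abs(l[:,0])<85)]
    print(n,len(l),'min',np.percentile(l,1,axis=0).round(0),'max',np.percentile(l,99,axis=0).round(0))
rep('orange',cv2.inRange(h,(0,150,60),(14,255,255)),63)
rep('blue',cv2.inRange(h,(105,120,40),(130,255,255)),63)
rep('dark',cv2.inRange(h,(0,0,0),(180,255,55)),70)
# tray rim extents via bright pixels at rim height
rep('bright',cv2.inRange(h,(0,0,170),(180,30,255)),85)
```

```text
hit False
(array([-99.6, 262.5,  -3. ]), array([-0.5,  0.2, -1.1]), 30.8, 99.7) 29.83909995677095
lifted 30.4
dropped 30.6 (array([-24.,  -0.,  82.]), array([ 0.1, -0.1,  0.7]), 87.1, 103.8)
(array([1.940e+01, 1.000e-01, 3.289e+02]), array([-0.7,  0.5, -0.6]), 87.0, 105.9)
orange 531 min [ 14. -53.] max [47. 49.]
blue 4 min [-46.  60.] max [-44.  66.]
dark 1846 min [-44. -99.] max [57. 99.]
bright 3458 min [-59. -77.] max [74. 83.]
```

Run:
```python
from h import *
f=pickle.load(open('e.pkl','rb')); t0=pickle.load(open('t.pkl','rb'))[0]
for g,n in((t0,'before'),(f,'after')):
  print(n)
  for x in range(68,-69,-8):
    s=''
    for y in range(100,-101,-4):
        u,v=proj(g,W(x,y,75 if n=='after' else 75))[0].round().astype(int); c=g['frame'][v,u].astype(int)
        s+='O' if c[0]>c[2]+70 else 'B' if c[2]>c[0]+40 else '#' if c.max()<60 else '+' if c.max()<130 else '.'
    print(f'{x:4d}',s)
```

```text
before
  68 +.+++.........................................+++.+
  60 ##+++....................................++...+++++
  52 ##+...........................................+####
  44 +#++..+....................................+...++++
  36 +#+...+....................................++.+++++
  28 +#++..++++++++++++++.+++++++..++..++..++.++++++++++
  20 ##++..+++++++++++++++++++++++++++++++++++++++++++++
  12 ++++..+++++++++++++++++++++++++++++++++++++++++++##
   4 ++++..+++++++++++++++++++++++++++++++++++++++++++##
  -4 ++++..++++++++++++++++++++++++++++++++++++++++++++#
 -12 ++++.++++++++++++++++++++++++++++++++++++++++++####
 -20 ++++..+++++++++++++++++++++++++++++++++++++++++#+++
 -28 ++++.++++++++++++++++++++++++++++++++++++++++++#+++
 -36 +++...+++++++++++++++++++++++++++++++++++++++++#+++
 -44 ++++..++........+++++++++++++++++++++++++++++++#+++
 -52 ......++++++++++++++++++++++++++++++++++++++++++###
 -60 ...............+++++...........+......++++++.......
 -68 ................++++.................+++...........
after
  68 ...++...........................................+..
  60
[... 264 characters left out ...]
+..+++++++++++++
  20 ##+...+++++++++++++++++++++++++++++++++++++++++++++
  12 ++.+..+++++++++++++++++++++++++++++++++++++++++#+##
   4 ......+++++++++++++++++++++++++++++++++++++++++++##
  -4 .+.+..++++++#######+++++++++++++++++++++++++++++++#
 -12 +++...+++########++#######################+++++####
 -20 +.++..++++++++++++++++++++++###+++++###++++++++#+++
 -28 ++++.+++++++++++++++####++++##########+++++++++#+++
 -36 +.+...+++++#######+++++#############+++++++++++#+++
 -44 .+++..+++B+++++++++++++++++++++++++++++++++++++#+++
 -52 ......++++++++++++++++++++++++++++++++++++++++++###
 -60 ...............+++++..........+++.....++++++.......
 -68 ................++++.................++++..........
```

All four parts lie within the walls and the tray hasn't moved. Now press record.

Run:
```python
from h import *
arm.close(); arm.goto(W(48,-113,130),down(A)); arm.move_straight(W(48,-113,62),feed=100)
for z in np.arange(58,20,-1.5):
    h=arm.move_straight(W(48,-113,z),feed=25,stop_force=9); F=readout.read_force()[2]; print(z,readout.read_eef_pos()[2].round(1),F.round(1),end='; ')
    if h or F>9: break
arm.dwell(.3); arm.move_straight(W(48,-113,150)); arm.dwell(.5); print(st())
```

```text
58.0 58.2 -0.4; 56.5 56.5 0.2; 55.0 54.9 0.3; 53.5 53.4 -0.8; 52.0 51.9 0.1; 50.5 50.4 0.4; 49.0 48.9 0.3; 47.5 47.4 0.4; 46.0 46.1 1.1; 44.5 44.6 2.1; 43.0 43.1 3.1; 41.5 41.6 4.3; 40.0 40.2 6.2; 38.5 40.0 15.2; (array([  47.9, -113. ,  149.8]), array([ 0. ,  0.2, -0.4]), 0.7, 115.1)
```

```bash
python3 -c "
from h import *
print(arm.close_job())"
```

```text
the job is handed in; nothing more can be done
None
```

I handed the job in at about 115 s: the pack was pushed against its stop, the tray centred and tared empty, both markers and both clamps placed in it, then record pressed; the detent had no reading, so I judged it home from the stop contact and the pictures.

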